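# Zero the tester, then hold a racket's button at its test step with the insulated pen

## Task

Draw the orange test pen out of its wooden stand and, with its tip, push the tester's recessed green zero button well down, then let that button come back up. Then, still with the pen, press the red button on the clamped racket half-way (about 5 mm of its 10 mm travel) and finish while holding it there, pen in grip: half-way is the test step, so never push it down to its stop. The racket may be live, so keep the gripper off it, and leave the other things on the bench where they are.

Things in the scene. Friction and masses are not known exactly. Their poses are not given: they have to be found in the camera images.
- pen_grip (a point): Point to grip on the loose orange test pen, on the pen's axis. The pen stands upright, tip down, in the stand; it is 140 mm long, 60 g: a round orange plastic body 16 mm in diameter and 93 mm long above a steel tip rod 6 mm in diameter and 47 mm long with a flat end. This point is 104 mm above the tip end and 36 mm below the pen's top; at the start it is 112 mm above the bench. The axes are the pen's, z along it towards the top.
- pen: The same orange test pen; origin at the tip's flat end, on the pen's axis, z along the pen towards its top (at the start the origin is 8 mm above the bench).
- stand: Fixed light wooden pen stand, a block 70 x 70 mm and 72 mm high on a black foot 95 x 95 x 8 mm; origin under its centre. A vertical hole 17 mm wide and 64 mm deep in its middle holds the pen, 76 mm of which stands out. The pen must be lifted 64 mm to be clear.
- tester: Fixed tester, a grey case with white top, 120 (x) x 130 (y) mm, 56 mm high; origin under its centre. A dark display strip lies along its top at +x; the zero button's well is at x = -25, y = 0 mm.
- tester_well (a point): Centre of the mouth of the tester's round vertical well, 19 mm wide, ringed in green, level with the white top, 56 mm above the bench. The green zero button lies in it, its top 10 mm below the mouth.
- zero_button_top (a point): Centre of the top of the green zero button, a disc 15.6 mm wide inside the well, 46 mm above the bench when up; this point moves down with it.
- zero_button (a joint): Travel of the green zero button in m: 0 up, 0.004 at its stop. Spring: starts to move at about 2.1 N, 0.6 N more per mm, 4.5 N at the stop. It counts as pushed beyond 0.0025 and springs back by itself.
- racket: Fixed blue mosquito racket clamped level in a black test bed; origin on the bench under its red button. Handle (40 mm wide, top 48 mm above the bench) reaches 130 mm to -x of the origin; the round webbed head, about 240 x 220 mm, top about 46 mm above the bench, has its centre 215 mm to +x. Two pairs of aluminium cheeks, 46 mm high, flank the handle. The clamp does not let it move.
- racket_button_top (a point): Centre of the top of the racket's red button, a disc 19 mm wide in a round 22 mm hole in the handle's upper face, 2 mm below that face, 46 mm above the bench when up; this point moves down with it.
- racket_button (a joint): Travel of the racket's red button in m: 0 up, 0.010 at its stop, pressed straight down. Spring: starts to move at about 2 N, 0.4 N more per mm, 4 N half-way and 6 N at the stop. To be held at 0.005 (0.003 to 0.007).
- pack_a_mid (a point): Bystander: black battery pack 60 x 30 x 18 mm; its centre.
- pack_b_mid (a point): Bystander: another black battery pack 60 x 30 x 18 mm; its centre.
- half_shell: Bystander: white half handle shell with green board, 170 (x) x 32 x 15 mm; origin under its centre.
- tape: Bystander: yellow roll of tape, 84 mm across, 20 mm high; origin under its centre.
- switch: Bystander: small red switch block 30 x 20 x 16 mm; origin under its centre.
Mind the look-alikes: they are no part of the job. Leave any white or yellow look-alike of the pen alone. Leave any pink look-alike of the tester alone.

How it is judged:
By the outcome, as a careful person would: the job done as asked, in the order asked, and still so for the second after the job is handed in, while the arm keeps its last pose, push and grip.
It also fails if it takes over 51 s, if anything falls off the work surface, if the arm or the gripper's body presses on something with over 40 N, if the wrist force passes 120 N, or if a joint passes its speed limit or range.

## Robot

A 6-joint arm with a two-finger parallel gripper is mounted at the origin on the work surface. World frame = base frame: x ahead of the robot, y to its left, z up, the work surface at z = 0. Lengths are in mm, angles in rad, forces in N, time in s.
With the tool pointing down it reaches from about 400 to 925 mm from the base axis. Payload 12.5 kg.
Tool frame: the origin (TCP) lies on the centre line of the jaws, within the pads' length; the fingertips stand 19 mm ahead of it and the grasp point (between the pads) is the TCP; z points along the fingers, y is the line along which they close (so a half turn about z gives the same grasp; the last joint's range is limited). The gripper opens to 95 mm and grips with 3 to 60 N. Pads are 20 mm wide; open, the fingers measure 119 mm over their backs; the gripper's body (75 mm by 180 mm) begins 59 mm behind the grasp point.
Start: joints at [-1.316, 0.491, 1.559, -0, 1.092, -0.106], TCP at [220.662, -584.767, 233.661] pointing down, gripper open.
Joint ranges: [-3.1, 3.1], [-0.84, 2.19], [0.05, 2.79], [-1.13, 4.28], [0.06, 2.93], [-2.69, 2.69]. Speed limits (rad/s): [2.22, 2.22, 2.79, 3.14, 3.14, 3.14].

## Interface

Orientations are given as [roll, pitch, yaw] about the fixed x, y, z axes, in that order (R = Rz(yaw) Ry(pitch) Rx(roll)).
In Python, from cell import state, read_camera, job_done gives the robot as it stands.
- The arm moves only by the tool arm_command, never from a script. Its argument "deltas" is a list of rows, each an object of numbers: "dx", "dy", "dz": the shift along the world's x, y, z in m; "yaw": the turn about the world's z in degrees. In form: [{"dx": .., "dy": .., "dz": .., "yaw": ..}, ...]. A call has 1 to 20 rows; each row shifts and turns the commanded pose from where the row before left it; what a row does not reach is not made up. A row lasts 1/10 s, in which the tool goes at most 50 mm and 8.59 degrees, less where a joint would pass 70% of its speed; a pose out of reach is approached as far as the arm can. A call with a gripper value outside its range is refused whole. "gripper" is the finger opening in m, from 0 to 0.0951, set as the call begins (left out, the last holds). The fingers move at their own pace and stop on an object; the grip force is fixed at half the most. Time passes only in rows, so rows that do not move let the fingers close. It gives the time, the measured TCP pose, the force, the opening and the grip force at its end, in the units of the state.
- state(): the state, without advancing time (a new reading comes with each control period).
- read_camera(name): name is "side" or "top" or "wrist"; returns a dict with "color" (400x640x3 uint8, red, green, blue), "range_z" (400x640 float32, mm along the optical axis (not along the pixel's ray), 0 where there is no reading), "fx", "fy", "cx", "cy" (pixels), "extrinsics" (4x4, takes a point from camera to world coordinates). Camera axes: x right, y up, looking along -z (the intrinsics and any distortion apply to the point x, -y, -z); pixel columns grow to the right and rows downward; lengths in mm; the calibration is good to about 2 mm. The wrist camera is an equidistant fisheye: a pixel r from the principal point sees the ray r / f radians off the axis. A picture is of the moment at which its call begins.
- job_done(): hands the job in; it is judged then, once.
The state is a dict: "t": time; "joints": joint angles; "qvel": joint speeds; "tau": joint torques, N m; "eef_pos": TCP position; "tcp_rot": TCP orientation; "ft_force": force on the tool from outside, world axes, zero at the start; "moment": the same for the moment, N m; "opening": opening from 0.0 (shut) to 1.0 (fully open); "grip_force": force on a finger pad.
Only numpy, scipy, OpenCV 4.12 (cv2) and the standard library are available. Lean on these libraries where they do the work, as an engineer would, in place of code of your own. Each camera call takes 0.05 s, during which the arm holds its last target. There are 200 camera calls.

## Working session

There is one attempt and no reset: what is moved stays moved. The work goes in short steps, Python scripts to look and compute and a tool call to move; the robot and the scene stay as the last step left them, time stands still between calls to the robot, and variables do not carry over. Pictures are saved under pics/ and viewed, at most 10 in all, crops included, and the job is handed in when it is done.

Besides the shell and the picture viewer there is one more tool, called after "Request:" as name(argument=value, ...), one argument or row to a line, values as JSON. arm_command: Moves the arm, as the interface text tells. Its arguments: {"type":"object","properties":{"deltas":{"type":"array"},"gripper":{"type":"number"}},"required":["deltas"]}

```bash
mkdir -p pics; cat > h.py <<'E'
import numpy as np, cv2
from cell import state, read_camera, job_done
def save(c,n): cv2.imwrite(f'pics/{n}.png',cv2.cvtColor(c['color'],cv2.COLOR_RGB2BGR))
def ray(c,u,v,fish=False):
    x=(u-c['cx'])/c['fx'];y=(v-c['cy'])/c['fy']
    if fish:
        r=np.hypot(x,y);d=np.array([x/r*np.sin(r),-y/r*np.sin(r),-np.cos(r)]) if r>1e-9 else np.array([0,0,-1.])
    else: d=np.array([x,-y,-1.])
    E=np.array(c['extrinsics']);return E[:3,3],E[:3,:3]@d
def plane(c,u,v,z,fish=False):
    o,d=ray(c,u,v,fish);return o+d*(z-o[2])/d[2]
E
python3 - <<'E'
from h import *
for n in('top','side'):
    c=read_camera(n);save(c,n+'0');print(n,c['fx'],c['cx'],c['cy'],np.round(c['extrinsics'],3).tolist())
print(state())
E
```

```text
top 390.0616282900278 320.22185151614923 199.3115890146246 [[-0.029, 0.984, -0.173, 322.605], [-1.0, -0.029, 0.0, 21.351], [-0.005, 0.173, 0.985, 1134.495], [0.0, 0.0, 0.0, 1.0]]
side 466.00005707889926 317.3165023654596 208.7175839978285 [[-0.684, 0.437, -0.584, -159.495], [-0.729, -0.393, 0.56, 645.43], [0.015, 0.809, 0.587, 776.361], [0.0, 0.0, 0.0, 1.0]]
{'t': 0.1, 'joints': array([-1.31557621e+00,  4.91472797e-01,  1.55940949e+00, -1.56944856e-05,
        1.09166677e+00, -1.05593377e-01]), 'qvel': array([-0.00063659, -0.00146502, -0.00169452,  0.00043326, -0.00155626,
       -0.00101134]), 'tau': array([ 2.34201267e-03, -6.13619399e+01, -2.58607435e+01,  6.94080535e-02,
        4.70098795e-02, -5.79750485e-05]), 'eef_pos': array([ 220.61846499, -584.55434945,  233.12939461]), 'tcp_rot': array([-3.14064011e+00, -8.69594155e-05,  3.60820696e-01]), 'ft_force': array([-0.21266354, -0.60520248, -0.34582488]), 'moment': array([0.04428987, 0.02385502, 0.01368331]), 'grip_force': 0.0, 'opening': 0.9989561825163216}
```

```bash
python3 -c "
import cv2,numpy as np
cv2.imwrite('pics/both.png',cv2.resize(np.vstack([cv2.imread('pics/top0.png'),cv2.imread('pics/side0.png')]),(480,600)))"
```

```text
(no output)
```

View pics/top0.png

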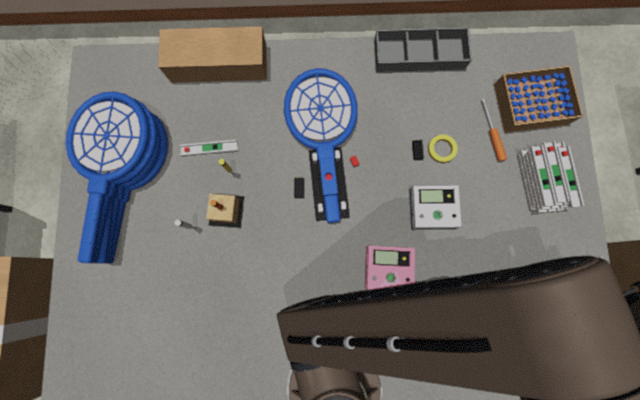

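View pics/side0.png

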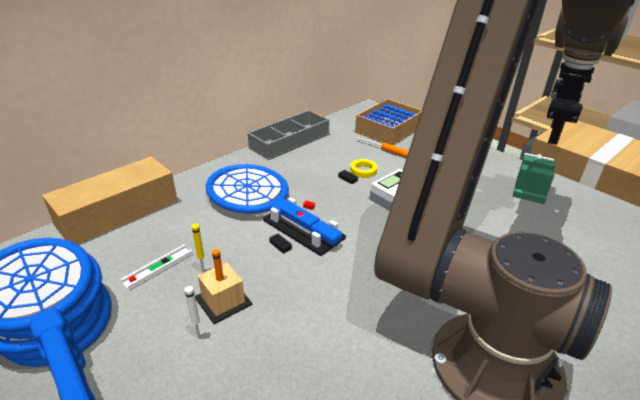

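Top view: stand with the orange pen at about (216,204), yellow pen (225,167), white pen (180,223), red racket button (328,176), green zero button (437,214) on the white tester. The side view shows the pen at (216,265).

```bash
cat > m.py <<'E'
from h import *
t=read_camera('top');s=read_camera('side')
def blob(c,box,f):
    x0,y0,x1,y1=box;hsv=cv2.cvtColor(c['color'],cv2.COLOR_RGB2HSV)[y0:y1,x0:x1].astype(int)
    m=f(hsv[...,0],hsv[...,1],hsv[...,2]);v,u=np.nonzero(m);return u+x0,v+y0
red=lambda h,S,V:((h<6)|(h>174))&(S>150)&(V>90)
org=lambda h,S,V:(h>5)&(h<15)&(S>200)&(V>110)
grn=lambda h,S,V:(h>50)&(h<85)&(S>90)&(V>50)
u,v=blob(t,(318,168,338,186),red);print('rbtn top',len(u),u.mean(),v.mean(),plane(t,u.mean(),v.mean(),46))
u,v=blob(s,(285,205,312,222),red);print('rbtn side',len(u),u.mean(),v.mean(),plane(s,u.mean(),v.mean(),46))
u,v=blob(t,(428,205,448,224),grn);print('well top',len(u),u.min(),u.max(),v.min(),v.max(),plane(t,u.mean(),v.mean(),54))
u,v=blob(t,(205,192,240,215),org);print('pen top',len(u),u.min(),u.max(),v.min(),v.max())
for x in sorted(set(u)): print(x,v[u==x].min(),v[u==x].max(),end='; ')
u2,v2=blob(s,(205,245,228,290),org);print('pen side',len(u2),u2.min(),u2.max(),v2.min(),v2.max())
# side: pen axis top (z=148) centre approx
w=(u2.max()-u2.min())/2
print('pen side top z148',plane(s,u2[v2<v2.min()+6].mean(),v2.min()+3,148), 'base z72',plane(s,u2[v2>v2.max()-6].mean(),v2.max()-2,72))
print('pen top cam z148', plane(t,u.min()+3,v[u<u.min()+6].mean(),148))
# stand top block in top image from range
hsv=cv2.cvtColor(t['color'],cv2.COLOR_RGB2HSV)
pts=[]
for y in range(190,230):
  for x in range(200,245):
    r=t['range_z'][y,x]
    if r>0:
        o,d=ray(t,x,y);p=o+d*r
        if 60<p[2]<85: pts.append(p)
        if p[2]>130: print('hi',x,y,np.round(p))
pts=np.array(pts);print('stand',len(pts),pts.min(0),pts.max(0),cv2.minAreaRect(pts[:,:2].astype(np.float32)))
# tester top, from range
for nm,box in(('tester',(400,175,475,240)),):
  P=[]
  for y in range(box[1],box[3]):
   for x in range(box[0],box[2]):
    r=t['range_z'][y,x]
    if r>0:
        o,d=ray(t,x,y);p=o+d*r
        if 48<p[2]<65:P.append(p)
  P=np.array(P);print(nm,len(P),P[:,2].mean(),cv2.minAreaRect(P[:,:2].astype(np.float32)))
E
python3 m.py; python3 - <<'E'
import cv2,numpy as np
t=cv2.imread('pics/top0.png');s=cv2.imread('pics/side0.png')
a=cv2.resize(t[155:245,160:260],None,fx=4,fy=4,interpolation=0);b=cv2.resize(s[215:305,165:265],None,fx=4,fy=4,interpolation=0)
cv2.imwrite('pics/crop.png',np.hstack([a,b]))
E
```

```text
rbtn top 22 328.09090909090907 176.0909090909091 [580.78812971  -3.38116909  46.        ]
rbtn side 37 305.7837837837838 208.21621621621622 [589.01669908 -29.5055575   46.        ]
well top 19 434 438 213 217 [ 458.58603954 -300.96596793   54.        ]Traceback (most recent call last):
  File "m.py", line 12, in <module>
    u,v=blob(t,(205,192,240,215),org);print('pen top',len(u),u.min(),u.max(),v.min(),v.max())
                                                             ~~~~~^^
    return umr_minimum(a, axis, None, out, keepdims, initial, where)
ValueError: zero-size array to reduction operation minimum which has no identity
```

View pics/crop.png

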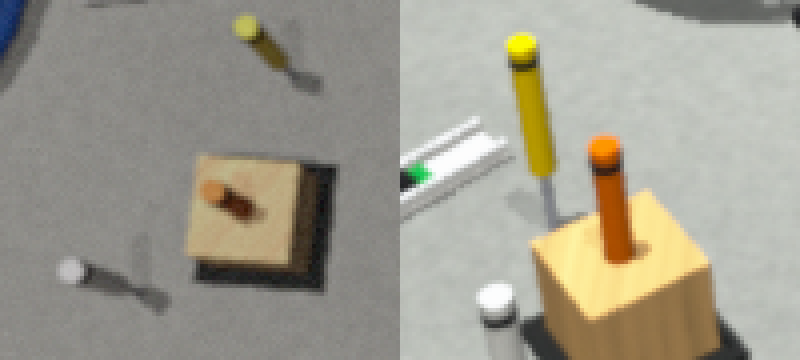

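The crop shows the orange cap at top-view (213,203) and side-view (216,252); white and yellow pens stand free on either side.

```bash
python3 - <<'E'
import re
m=open('m.py').read().split("u,v=blob(t,(205")[0].replace("(285,205,312,222)","(293,207,305,220)")
m+='''
def tri(a,b):
    (o1,d1),(o2,d2)=ray(t,*a),ray(s,*b)
    k=np.linalg.lstsq(np.c_[d1,-d2],o2-o1,rcond=None)[0];p,q=o1+d1*k[0],o2+d2*k[1];return np.round((p+q)/2,1),np.round(p-q,1)
print('cap',plane(t,213,203,148),plane(s,215.7,251.7,148),tri((213,203),(215.7,251.7)))
print('yellow',plane(t,221.7,161.5,140),'white',plane(t,177.7,222.5,140))
print('stand corners',[np.round(plane(t,160+x/4,155+y/4,80)[:2]) for x,y in((199,155),(302,163),(293,265),(187,255))])
for y in range(196,212):
  for x in range(206,222):
    r=t['range_z'][y,x]
    if r>0:
        o,d=ray(t,x,y);p=o+d*r
        if p[2]>135: print('hi',x,y,np.round(p))
P=[]
for y in range(175,240):
   for x in range(400,475):
    r=t['range_z'][y,x]
    if r>0:
        o,d=ray(t,x,y);p=o+d*r
        if 48<p[2]<65:P.append(p)
P=np.array(P);print('tester',len(P),P[:,2].mean(),cv2.minAreaRect(P[:,:2].astype(np.float32)))
'''
open('m.py','w').write(m)
E
python3 m.py
```

```text
rbtn top 22 328.09090909090907 176.0909090909091 [580.78812971  -3.38116909  46.        ]
rbtn side 10 300.0 213.5 [581.59916222  -2.36622901  46.        ]
well top 19 434 438 213 217 [ 458.58603954 -300.96596793   54.        ]
cap [494.59747953 296.51031777 148.        ] [494.98322477 300.95485128 148.        ] (array([496.3, 298.6, 145.2]), array([-2.2, -2.3, -1. ]))
yellow [606.3459242  277.86910424 140.        ] white [447.89740817 388.46543381 140.        ]
stand corners [array([533., 325.]), array([525., 254.]), array([454., 259.]), array([463., 332.])]
hi 212 200 [503. 299. 148.]
hi 213 200 [502. 296. 150.]
hi 214 200 [502. 294. 149.]
hi 215 200 [504. 294. 140.]
hi 211 201 [500. 303. 145.]
hi 212 201 [500. 299. 147.]
hi 213 201 [499. 296. 150.]
hi 214 201 [500. 294. 146.]
hi 215 201 [500. 291. 149.]
hi 216 201 [501. 291. 140.]
hi 210 202 [497. 304. 148.]
hi 211 202 [497. 302. 148.]
hi 212 202 [498. 300. 145.]
hi 213 202 [497. 297. 148.]
hi 214 202 [497. 294. 147.]
hi 215 202 [497. 292. 147.]
hi 216 202 [498. 290. 144.]
hi 217 202 [499. 289. 137.]
hi 210 203 [495. 304. 148.]
hi 211 203 [495. 302. 147.]
hi 212 203 [496. 301. 141.]
hi 213 203 [495. 296. 148.]
hi 214 203 [494. 293. 150.]
hi 215 203 [494. 290. 151.]
hi 216 203 [495. 289. 147.]
hi 217 203 [496. 289. 139.]
hi 211 204 [493. 302. 146.]
hi 212 204 [492. 299. 148.]
hi 213 204 [492. 297. 147.]
hi 214 204 [492. 293. 150.]
hi 215 204 [492. 291. 149.]
hi 216 204 [493. 291. 141.]
hi 211 205 [490. 302. 148.]
hi 212 205 [489. 298. 150.]
hi 213 205 [490. 297. 147.]
hi 214 205 [490. 295. 145.]
hi 215 205 [490. 292. 145.]
hi 216 205 [490. 291. 141.]
hi 213 206 [488. 298. 142.]
hi 214 206 [488. 297. 138.]
hi 215 206 [488. 294. 137.]
tester 1853 57.09314010366005 ((483.37762451171875, -305.0502014160156), (128.37109375, 115.73826599121094), 88.77922058105469)
```

Request:
arm_command(
  deltas=[
    {"dx": 0.029,"dy": 0.032,"dz": 0.001},
    {"dx": 0.029,"dy": 0.032,"dz": 0.001},
    {"dx": 0.029,"dy": 0.032,"dz": 0.001},
    {"dx": 0.029,"dy": 0.032,"dz": 0.001},
    {"dx": 0.029,"dy": 0.032,"dz": 0.001},
    {"dx": 0.029,"dy": 0.032,"dz": 0.001},
    {"dx": 0.029,"dy": 0.032,"dz": 0.001},
    {"dx": 0.029,"dy": 0.032,"dz": 0.001},
    {"dx": 0.029,"dy": 0.032,"dz": 0.001},
    {"dx": 0.001,"dy": 0.045},
    {"dx": 0.001,"dy": 0.045},
    {"dx": 0.001,"dy": 0.045},
    {"dx": 0.001,"dy": 0.045},
    {"dx": 0.001,"dy": 0.045},
    {"dx": 0.001,"dy": 0.045},
    {"dx": 0.001,"dy": 0.045},
    {"dx": 0.001,"dy": 0.045},
    {"dx": 0.001,"dy": 0.045},
    {"dx": 0.001,"dy": 0.045},
    {"dx": 0.001,"dy": 0.045},
  ],
  gripper=0.06,
)

```text
$.deltas[0]: bad value
```

Request:
arm_command(
  deltas=[
    {"dx": 0.001,"dy": 0.045},
    {"dx": 0.001,"dy": 0.045},
    {"dy": 0.008},
    {},
    {},
  ],
)

```text
$.deltas[0]: bad value
```

```bash
python3 - <<'E'
from h import *
c=read_camera('wrist');save(c,'w1');s=state();print(s['t'],s['eef_pos'],s['tcp_rot'],s['ft_force'],s['opening']*95,c['fx'],c['cx'],c['cy'],np.round(c['extrinsics'],3).tolist())
np.save('w1.npy',c,allow_pickle=True)
E
```

```text
0.35 [ 220.65663611 -584.72760264  233.52530693] [-3.14143218e+00  8.45467634e-06  3.60804700e-01] [ 0.06478243 -0.30033808 -0.6671816 ] 95.21319381148416 309.70691628693146 321.12787410618483 195.27829034472833 [[0.353, 0.896, 0.27, 296.555], [-0.936, 0.338, 0.101, -556.594], [-0.001, -0.288, 0.958, 384.101], [0.0, 0.0, 0.0, 1.0]]
```

View pics/w1.png

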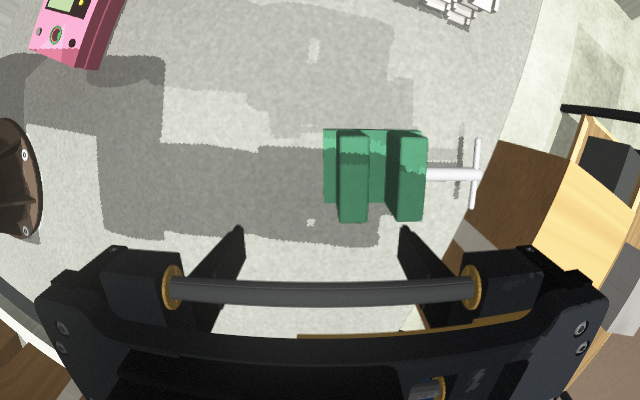

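The move was refused, so this picture only shows the start: the fingers at (240,235) and (403,235) and a green vice at (375,175). I'll give all four keys per row.

Request:
arm_command(
  deltas=[
    {"dx": 0.029,"dy": 0.032,"dz": 0.001,"yaw": 0},
    {"dx": 0.029,"dy": 0.032,"dz": 0.001,"yaw": 0},
    {"dx": 0.029,"dy": 0.032,"dz": 0.001,"yaw": 0},
    {"dx": 0.029,"dy": 0.032,"dz": 0.001,"yaw": 0},
    {"dx": 0.029,"dy": 0.032,"dz": 0.001,"yaw": 0},
    {"dx": 0.029,"dy": 0.032,"dz": 0.001,"yaw": 0},
    {"dx": 0.029,"dy": 0.032,"dz": 0.001,"yaw": 0},
    {"dx": 0.029,"dy": 0.032,"dz": 0.001,"yaw": 0},
    {"dx": 0.029,"dy": 0.032,"dz": 0.001,"yaw": 0},
    {"dx": 0.001,"dy": 0.045,"dz": 0,"yaw": 0},
    {"dx": 0.001,"dy": 0.045,"dz": 0,"yaw": 0},
    {"dx": 0.001,"dy": 0.045,"dz": 0,"yaw": 0},
    {"dx": 0.001,"dy": 0.045,"dz": 0,"yaw": 0},
    {"dx": 0.001,"dy": 0.045,"dz": 0,"yaw": 0},
    {"dx": 0.001,"dy": 0.045,"dz": 0,"yaw": 0},
    {"dx": 0.001,"dy": 0.045,"dz": 0,"yaw": 0},
    {"dx": 0.001,"dy": 0.045,"dz": 0,"yaw": 0},
    {"dx": 0.001,"dy": 0.045,"dz": 0,"yaw": 0},
    {"dx": 0.001,"dy": 0.045,"dz": 0,"yaw": 0},
    {"dx": 0.001,"dy": 0.045,"dz": 0,"yaw": 0},
  ],
  gripper=0.06,
)

```text
t: 2.35
eef_pos: [492.4, 200.2, 242.8]
tcp_rot: [3.141, -0.0, 0.361]
ft_force: [0.8, -0.2, -0.3]
opening: 0.631
grip_force: 0.0
```

Request:
arm_command(
  deltas=[
    {"dx": 0.001,"dy": 0.045,"dz": 0,"yaw": 0},
    {"dx": 0.001,"dy": 0.045,"dz": 0,"yaw": 0},
    {"dx": 0,"dy": 0.007,"dz": 0,"yaw": 0},
    {"dx": 0,"dy": 0,"dz": 0,"yaw": 0},
    {"dx": 0,"dy": 0,"dz": 0,"yaw": 0},
  ],
)

```text
t: 2.85
eef_pos: [494.6, 294.4, 242.6]
tcp_rot: [3.141, 0.0, 0.361]
ft_force: [0.6, -0.6, -0.0]
opening: 0.634
grip_force: 0.0
```

```bash
python3 - <<'E'
from h import *
c=read_camera('wrist');save(c,'w2');s=state();print(s['t'],s['eef_pos'],s['tcp_rot'],s['opening']*95)
np.save('w2.npy',c,allow_pickle=True)
E
```

```text
2.9 [494.72399995 294.06914061 242.67240066] [3.14130851e+00 3.31412131e-04 3.59797138e-01] 59.882795821984125
```

View pics/w2.png

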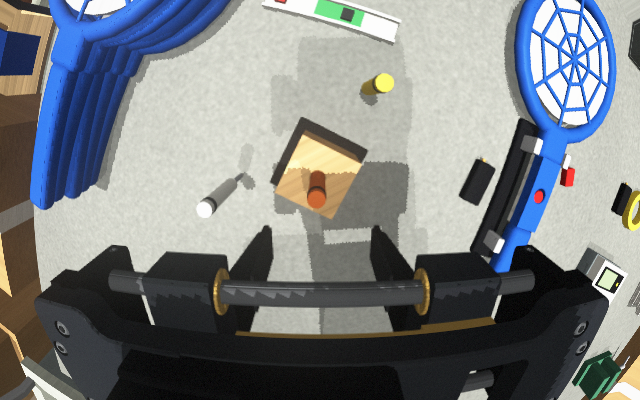

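The pen cap shows at (317,200), its base at (317,173); racket button at (538,197), white pen cap at (205,209).

```bash
python3 - <<'E'
from h import *
c=np.load('w2.npy',allow_pickle=True).item()
h=cv2.cvtColor(c['color'],cv2.COLOR_RGB2HSV)[160:215,300:335].astype(int)
m=(h[...,0]<11)&(h[...,1]>170)
v,u=np.nonzero(m);u+=300;v+=160
print(len(u),[(y,u[v==y].min(),u[v==y].max()) for y in sorted(set(v))])
R=c['range_z'];Z=[]
for y,x in zip(v,u):
    o,d=ray(c,x,y,True);p=o+d*R[y,x]/np.cos(np.hypot(x-c['cx'],y-c['cy'])/c['fx'])
    if 143<p[2]<153:Z.append((x,y))
Z=np.array(Z);print(len(Z),Z.mean(0),plane(c,*Z.mean(0),148,True))
print(plane(c,317,200,148,True),plane(c,538,197,46,True))
E
```

```text
399 [(np.int64(172), np.int64(315), np.int64(320)), (np.int64(173), np.int64(313), np.int64(322)), (np.int64(174), np.int64(313), np.int64(323)), (np.int64(175), np.int64(312), np.int64(323)), (np.int64(176), np.int64(312), np.int64(323)), (np.int64(177), np.int64(311), np.int64(323)), (np.int64(178), np.int64(312), np.int64(323)), (np.int64(179), np.int64(311), np.int64(323)), (np.int64(180), np.int64(312), np.int64(323)), (np.int64(181), np.int64(312), np.int64(324)), (np.int64(182), np.int64(312), np.int64(323)), (np.int64(183), np.int64(312), np.int64(324)), (np.int64(184), np.int64(312), np.int64(324)), (np.int64(185), np.int64(311), np.int64(324)), (np.int64(186), np.int64(321), np.int64(324)), (np.int64(187), np.int64(323), np.int64(324)), (np.int64(188), np.int64(324), np.int64(324)), (np.int64(189), np.int64(314), np.int64(317)), (np.int64(190), np.int64(312), np.int64(319)), (np.int64(191), np.int64(311), np.int64(321)), (np.int64(192), np.int64(310), np.int64(322)), (np.int64(193), np.int64(309), np.int64(323)), (np.int64(194), np.int64(309), np.int64(324)), (np.int64(195), np.int64(308), np.int64(324)), (np.int64(196), np.int64(308), np.int64(324)), (np.int64(197), np.int64(308), np.int64(323)), (np.int64(198), np.int64(308), np.int64(325)), (np.int64(199), np.int64(308), np.int64(324)), (np.int64(200), np.int64(308), np.int64(321)), (np.int64(201), np.int64(309), np.int64(324)), (np.int64(202), np.int64(309), np.int64(324)), (np.int64(203), np.int64(309), np.int64(323)), (np.int64(204), np.int64(310), np.int64(322)), (np.int64(205), np.int64(311), np.int64(321)), (np.int64(206), np.int64(313), np.int64(320)), (np.int64(207), np.int64(314), np.int64(319))]
228 [315.85087719 198.30701754] [497.38644656 299.77717035 148.        ]
[496.34206553 298.37140374 148.        ] [578.20310774  -1.5911154   46.        ]
```

Request:
arm_command(
  deltas=[
    {"dx": 0.002,"dy": 0.005,"dz": -0.01,"yaw": 0},
    {"dx": 0,"dy": 0,"dz": -0.035,"yaw": 0},
    {"dx": 0,"dy": 0,"dz": -0.035,"yaw": 0},
    {"dx": 0,"dy": 0,"dz": -0.03,"yaw": 0},
    {"dx": 0,"dy": 0,"dz": -0.02,"yaw": 0},
    {"dx": 0,"dy": 0,"dz": 0,"yaw": 0},
    {"dx": 0,"dy": 0,"dz": 0,"yaw": 0},
  ],
)

```text
t: 3.6
eef_pos: [497.0, 299.8, 112.8]
tcp_rot: [3.141, 0.0, 0.36]
ft_force: [0.6, -0.2, -0.9]
opening: 0.63
grip_force: 0.0
```

Request:
arm_command(
  deltas=[
    {"dx": 0,"dy": 0,"dz": 0,"yaw": 0},
    {"dx": 0,"dy": 0,"dz": 0,"yaw": 0},
    {"dx": 0,"dy": 0,"dz": 0,"yaw": 0},
    {"dx": 0,"dy": 0,"dz": 0,"yaw": 0},
    {"dx": 0,"dy": 0,"dz": 0,"yaw": 0},
    {"dx": 0,"dy": 0,"dz": 0,"yaw": 0},
    {"dx": 0,"dy": 0,"dz": 0,"yaw": 0},
    {"dx": 0,"dy": 0,"dz": 0,"yaw": 0},
  ],
  gripper=0.0,
)

```text
t: 4.4
eef_pos: [496.7, 300.3, 112.7]
tcp_rot: [3.142, -0.0, 0.361]
ft_force: [-0.4, -0.9, 1.2]
opening: 0.164
grip_force: 30.0
```

Request:
arm_command(
  deltas=[
    {"dx": 0,"dy": 0,"dz": 0.01,"yaw": 0},
    {"dx": 0,"dy": 0,"dz": 0.015,"yaw": 0},
    {"dx": 0,"dy": 0,"dz": 0.02,"yaw": 0},
    {"dx": 0,"dy": 0,"dz": 0.02,"yaw": 0},
    {"dx": 0,"dy": 0,"dz": 0.02,"yaw": 0},
    {"dx": 0,"dy": 0,"dz": 0.02,"yaw": 0},
    {"dx": 0,"dy": 0,"dz": 0,"yaw": 0},
    {"dx": 0,"dy": 0,"dz": 0,"yaw": 0},
  ],
)

```text
t: 5.2
eef_pos: [496.5, 300.2, 217.7]
tcp_rot: [3.142, -0.0, 0.361]
ft_force: [0.3, 0.6, -1.7]
opening: 0.167
grip_force: 30.0
```

```bash
cat > tip.py <<'E'
from h import *
import sys
s=read_camera('side');t=read_camera('top');w=read_camera('wrist');st=state();n=sys.argv[1]
print(st['t'],st['eef_pos'],st['tcp_rot'],st['ft_force'],st['opening'])
x,y,z=st['eef_pos']
def proj(c,p):
    E=np.array(c['extrinsics']);q=E[:3,:3].T@(np.array(p)-E[:3,3]);return c['cx']+c['fx']*q[0]/-q[2],c['cy']-c['fy']*q[1]/-q[2]
u,v=map(int,proj(s,(x,y,z-60)));print('side expect tip',proj(s,(x,y,z-104)),'origin',u-40,v-40)
a=cv2.resize(s['color'][max(v-40,0):v+40,u-40:u+40],(400,400),interpolation=0)
b=cv2.resize(w['color'][130:270,250:390],(400,400),interpolation=0)
cv2.imwrite(f'pics/{n}.png',cv2.cvtColor(np.hstack([a,b]),cv2.COLOR_RGB2BGR))
np.save(n+'.npy',dict(s=s,t=t,w=w,st=st),allow_pickle=True)
E
python3 tip.py g1
```

```text
5.35 [496.28351339 300.04298393 216.6617859 ] [3.14138516e+00 1.74389541e-03 3.60743328e-01] [-0.05537891 -0.00180336 -1.05474774] 0.16578275836538484
side expect tip (np.float64(217.6520558454361), np.float64(264.0607339264132)) origin 175 207
```

View pics/g1.png

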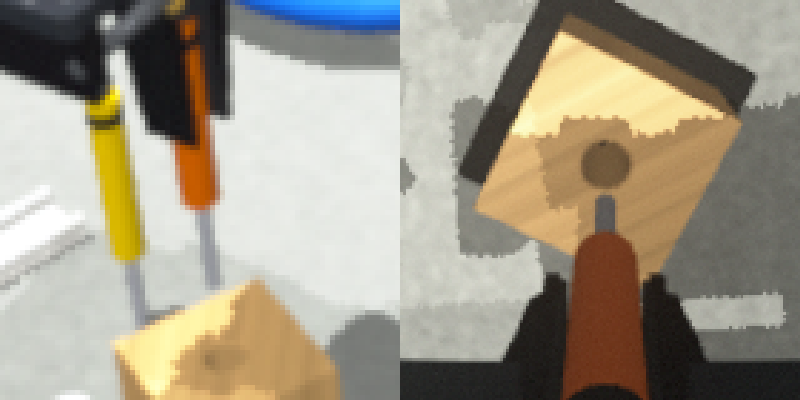

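The crop shows the pen straight in the jaws; the tip appears at side (217.6,264.4), just where expected, and at wrist (321,198).

Request:
arm_command(
  deltas=[
    {"dx": -0.003,"dy": -0.025,"dz": 0,"yaw": 0},
    {"dx": -0.003,"dy": -0.045,"dz": 0,"yaw": 0},
    {"dx": -0.003,"dy": -0.045,"dz": 0,"yaw": 0},
    {"dx": -0.003,"dy": -0.045,"dz": 0,"yaw": 0},
    {"dx": -0.003,"dy": -0.045,"dz": 0,"yaw": 0},
    {"dx": -0.003,"dy": -0.045,"dz": 0,"yaw": 0},
    {"dx": -0.003,"dy": -0.045,"dz": 0,"yaw": 0},
    {"dx": -0.003,"dy": -0.045,"dz": 0,"yaw": 0},
    {"dx": -0.003,"dy": -0.045,"dz": 0,"yaw": 0},
    {"dx": -0.003,"dy": -0.045,"dz": 0,"yaw": 0},
    {"dx": -0.003,"dy": -0.045,"dz": 0,"yaw": 0},
    {"dx": -0.003,"dy": -0.045,"dz": 0,"yaw": 0},
    {"dx": -0.003,"dy": -0.045,"dz": 0,"yaw": 0},
    {"dx": 0,"dy": -0.035,"dz": 0,"yaw": 0},
    {"dx": 0,"dy": 0,"dz": -0.02,"yaw": 0},
    {"dx": 0,"dy": 0,"dz": -0.012,"yaw": 0},
    {"dx": 0,"dy": 0,"dz": 0,"yaw": 0},
    {"dx": 0,"dy": 0,"dz": 0,"yaw": 0},
  ],
)

```text
t: 7.15
eef_pos: [457.8, -299.1, 185.5]
tcp_rot: [-3.141, 0.0, 0.362]
ft_force: [0.7, -0.1, 0.4]
opening: 0.162
grip_force: 30.0
```

```bash
python3 tip.py g2; python3 - <<'E'
from h import *
d=np.load('g2.npy',allow_pickle=True).item()
w=d['w'];cv2.imwrite('pics/g2w.png',cv2.cvtColor(cv2.resize(w['color'][110:260,220:420],(800,600),interpolation=0),cv2.COLOR_RGB2BGR))
E
```

```text
7.3 [ 458.06612089 -299.37540866  186.36038744] [ 3.14061151e+00 -4.91042036e-04  3.61748353e-01] [0.5123465  0.89618874 0.12326387] 0.16381392438904827
side expect tip (np.float64(409.3031893012537), np.float64(180.11864541953878)) origin 371 126
```

View pics/g2w.png

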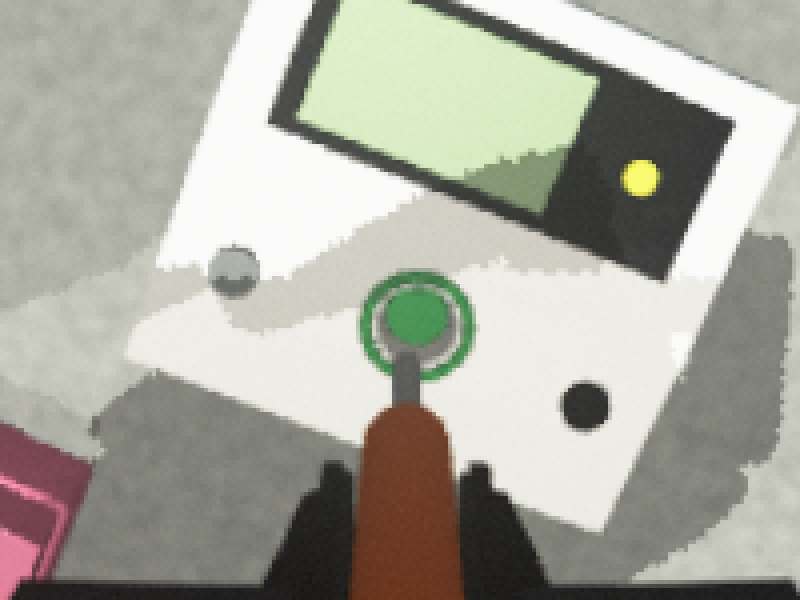

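The ring's centre is at wrist pixel (324.3,191.3); the pen's tip end is at (321.5,198.5).

```bash
python3 - <<'E'
from h import *
d=np.load('g2.npy',allow_pickle=True).item();w=d['w']
h=cv2.cvtColor(w['color'],cv2.COLOR_RGB2HSV)[170:215,300:345].astype(int)
m=((h[...,0]>50)&(h[...,0]<85)&(h[...,1]>110)).astype(np.uint8)
cs,_=cv2.findContours(m,0,1);c=max(cs,key=cv2.contourArea);e=cv2.fitEllipse(cv2.convexHull(c));print(e[0][0]+300,e[0][1]+170,e[1])
x,y=e[0]
print('ring',plane(w,x+300,y+170,56,True),plane(w,324.3,191.3,56,True))
print('tip',[plane(w,321.5,v,81.7,True).round(1) for v in (198,199,200)],d['st']['eef_pos'])
d=np.load('g1.npy',allow_pickle=True).item();print('tip1',plane(d['w'],321.4,199,112.3,True),d['st']['eef_pos'])
E
```

```text
323.828706741333 188.40722846984863 (12.13990592956543, 14.411575317382812)
ring [ 462.15715448 -300.90704696   56.        ] [ 459.66798844 -302.33109611   56.        ]
tip [array([ 460. , -299.3,   81.7]), array([ 459.1, -299.7,   81.7]), array([ 458.3, -300. ,   81.7])] [ 458.06612089 -299.37540866  186.36038744]
tip1 [497.1318444  299.74024084 112.3       ] [496.28351339 300.04298393 216.6617859 ]
```

Request:
arm_command(
  deltas=[
    {"dx": 0.0005,"dy": -0.0025,"dz": 0,"yaw": 0},
    {"dx": 0,"dy": 0,"dz": -0.01,"yaw": 0},
    {"dx": 0,"dy": 0,"dz": -0.01,"yaw": 0},
    {"dx": 0,"dy": 0,"dz": -0.01,"yaw": 0},
    {"dx": 0,"dy": 0,"dz": -0.004,"yaw": 0},
    {"dx": 0,"dy": 0,"dz": 0,"yaw": 0},
    {"dx": 0,"dy": 0,"dz": 0,"yaw": 0},
    {"dx": 0,"dy": 0,"dz": 0,"yaw": 0},
    {"dx": 0,"dy": 0,"dz": 0,"yaw": 0},
  ],
)

```text
t: 8.2
eef_pos: [458.3, -302.4, 152.0]
tcp_rot: [3.141, -0.0, 0.361]
ft_force: [0.2, -0.7, -0.5]
opening: 0.161
grip_force: 30.0
```

Request:
arm_command(
  deltas=[
    {"dx": 0,"dy": 0,"dz": -0.002,"yaw": 0},
    {"dx": 0,"dy": 0,"dz": -0.001,"yaw": 0},
    {"dx": 0,"dy": 0,"dz": 0,"yaw": 0},
    {"dx": 0,"dy": 0,"dz": 0,"yaw": 0},
  ],
)

```text
t: 8.6
eef_pos: [458.3, -302.4, 148.8]
tcp_rot: [3.141, -0.0, 0.361]
ft_force: [0.8, 0.4, 2.8]
opening: 0.161
grip_force: 30.0
```

```bash
python3 - <<'E'
from h import *
F=[];Z=[]
for i in range(4):
    read_camera('top');s=state();F.append(s['ft_force']);Z.append(s['eef_pos'])
print(np.round(F,1),np.round(Z,1))
E
```

```text
[[ 0.6 -0.5  2.9]
 [ 1.2 -0.6  2.6]
 [ 1.3 -0.7  2.4]
 [ 0.2 -1.3  2.9]] [[ 458.3 -302.4  148.9]
 [ 458.3 -302.4  148.8]
 [ 458.3 -302.4  148.8]
 [ 458.3 -302.4  148.8]]
```

Request:
arm_command(
  deltas=[
    {"dx": 0,"dy": 0,"dz": -0.001,"yaw": 0},
    {"dx": 0,"dy": 0,"dz": -0.001,"yaw": 0},
    {"dx": 0,"dy": 0,"dz": 0,"yaw": 0},
    {"dx": 0,"dy": 0,"dz": 0,"yaw": 0},
    {"dx": 0,"dy": 0,"dz": 0,"yaw": 0},
  ],
)

```text
t: 9.3
eef_pos: [458.3, -302.4, 146.7]
tcp_rot: [3.141, -0.0, 0.361]
ft_force: [-0.1, -0.6, 3.7]
opening: 0.165
grip_force: 30.0
```

```bash
cat > f.py <<'E'
from h import *
F=[];Z=[]
for i in range(6):
    read_camera('top');s=state();F.append(s['ft_force']);Z.append(s['eef_pos'])
print(np.mean(F,0).round(2),np.std(F,0).round(2),np.mean(Z,0).round(2),s['t'])
E
python3 f.py
```

```text
[ 0.76 -0.95  3.72] [0.58 0.3  0.68] [ 458.24 -302.34  146.72] 9.6
```

Request:
arm_command(
  deltas=[
    {"dx": 0,"dy": 0,"dz": 0.01,"yaw": 0},
    {"dx": 0,"dy": 0,"dz": 0.015,"yaw": 0},
    {"dx": 0,"dy": 0,"dz": 0.015,"yaw": 0},
    {"dx": 0,"dy": 0.01,"dz": 0,"yaw": 0},
    {"dx": 0.015,"dy": 0.035,"dz": 0,"yaw": 0},
    {"dx": 0.015,"dy": 0.035,"dz": 0,"yaw": 0},
    {"dx": 0.015,"dy": 0.035,"dz": 0,"yaw": 0},
    {"dx": 0.015,"dy": 0.035,"dz": 0,"yaw": 0},
    {"dx": 0.015,"dy": 0.035,"dz": 0,"yaw": 0},
    {"dx": 0.015,"dy": 0.035,"dz": 0,"yaw": 0},
    {"dx": 0.015,"dy": 0.035,"dz": 0,"yaw": 0},
    {"dx": 0.015,"dy": 0.035,"dz": 0,"yaw": 0},
    {"dx": 0.002,"dy": 0.01,"dz": 0,"yaw": 0},
    {"dx": 0,"dy": 0,"dz": 0,"yaw": 0},
    {"dx": 0,"dy": 0,"dz": 0,"yaw": 0},
  ],
)

```text
t: 11.1
eef_pos: [579.4, -2.6, 186.2]
tcp_rot: [-3.141, 0.001, 0.361]
ft_force: [-0.2, -0.4, -0.9]
opening: 0.165
grip_force: 30.0
```

```bash
python3 f.py; python3 tip.py g3; python3 - <<'E'
from h import *
d=np.load('g3.npy',allow_pickle=True).item()
w=d['w'];cv2.imwrite('pics/g3w.png',cv2.cvtColor(cv2.resize(w['color'][110:260,220:420],(800,600),interpolation=0),cv2.COLOR_RGB2BGR))
E
```

```text
[-0.   -0.06 -0.51] [0.38 0.26 0.39] [579.78  -3.26 186.61] 11.4
11.55 [580.10306839  -2.6707699  186.67757578] [3.14150084e+00 2.63148227e-05 3.60189641e-01] [ 0.20484356 -0.79455006 -0.47551993] 0.16824104427708336
side expect tip (np.float64(300.3759091058816), np.float64(202.29522401228473)) origin 260 148
```

View pics/g3w.png

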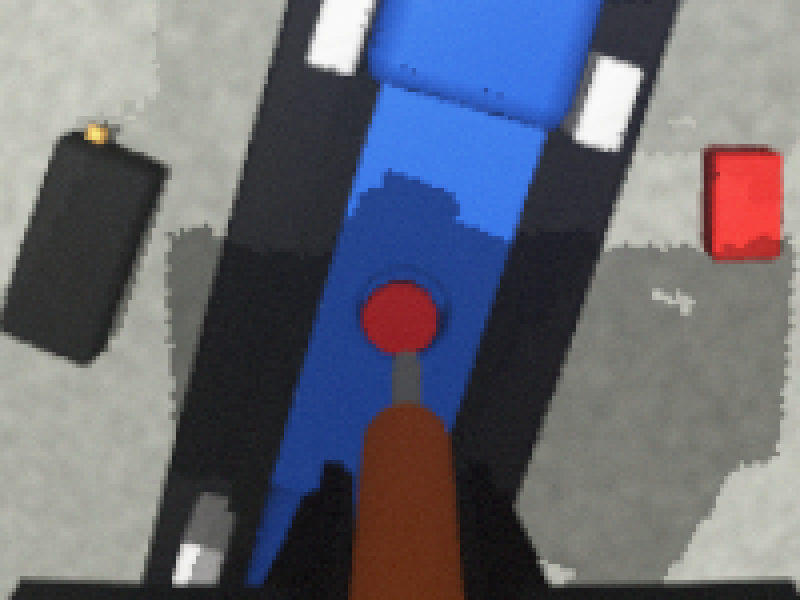

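The red button is at wrist pixel (320.0,189.4), whole; the tip end is at (321.5,198.7).

```bash
python3 - <<'E'
from h import *
d=np.load('g3.npy',allow_pickle=True).item();w=d['w']
print(plane(w,320,189.4,46,True),plane(w,321.5,198.8,82.2,True))
E
```

```text
[579.18195986  -2.29832692  46.        ] [581.29130524  -3.03642318  82.2       ]
```

Request:
arm_command(
  deltas=[
    {"dx": -0.001,"dy": 0.0005,"dz": 0,"yaw": 0},
    {"dx": 0,"dy": 0,"dz": -0.01,"yaw": 0},
    {"dx": 0,"dy": 0,"dz": -0.01,"yaw": 0},
    {"dx": 0,"dy": 0,"dz": -0.01,"yaw": 0},
    {"dx": 0,"dy": 0,"dz": -0.005,"yaw": 0},
    {"dx": 0,"dy": 0,"dz": 0,"yaw": 0},
    {"dx": 0,"dy": 0,"dz": -0.002,"yaw": 0},
    {"dx": 0,"dy": 0,"dz": -0.001,"yaw": 0},
    {"dx": 0,"dy": 0,"dz": 0,"yaw": 0},
    {"dx": 0,"dy": 0,"dz": 0,"yaw": 0},
    {"dx": 0,"dy": 0,"dz": 0,"yaw": 0},
  ],
)

```text
t: 12.65
eef_pos: [579.2, -1.8, 148.8]
tcp_rot: [3.141, -0.0, 0.361]
ft_force: [-1.0, 0.0, 1.4]
opening: 0.165
grip_force: 30.0
```

```bash
python3 f.py
```

```text
[-1.47  0.59  1.92] [0.74 0.29 0.49] [579.15  -1.76 148.75] 12.95
```

Request:
arm_command(
  deltas=[
    {"dx": 0,"dy": 0,"dz": -0.001,"yaw": 0},
    {"dx": 0,"dy": 0,"dz": -0.001,"yaw": 0},
    {"dx": 0,"dy": 0,"dz": -0.001,"yaw": 0},
    {"dx": 0,"dy": 0,"dz": -0.0004,"yaw": 0},
    {"dx": 0,"dy": 0,"dz": 0,"yaw": 0},
    {"dx": 0,"dy": 0,"dz": 0,"yaw": 0},
    {"dx": 0,"dy": 0,"dz": 0,"yaw": 0},
  ],
)

```text
t: 13.65
eef_pos: [579.2, -1.8, 145.3]
tcp_rot: [3.141, -0.0, 0.361]
ft_force: [-2.3, 0.2, 3.2]
opening: 0.167
grip_force: 30.0
```

```bash
python3 f.py; python3 f.py; python3 - <<'E'
from h import *
w=read_camera('wrist');cv2.imwrite('pics/g4w.png',cv2.cvtColor(cv2.resize(w['color'][140:260,240:400],(800,600),interpolation=0),cv2.COLOR_RGB2BGR))
E
```

```text
[-1.75  0.67  3.37] [0.17 0.45 0.56] [579.18  -1.76 145.29] 13.95
[-1.49  0.62  3.55] [0.51 0.26 0.17] [579.18  -1.77 145.27] 14.25
```

View pics/g4w.png

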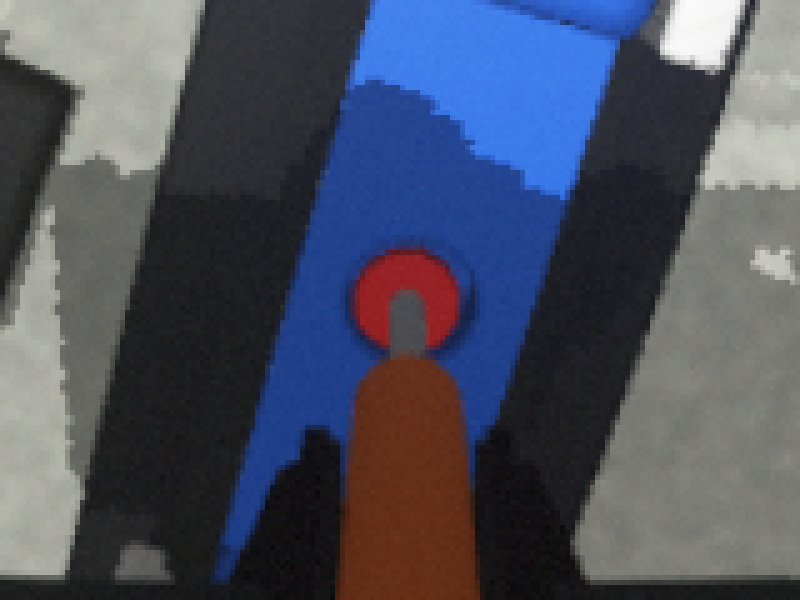

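The tip end at crop (407,300) sits in the middle of the red button (407,302). The force of about 4 N and the tip height both fit 5 mm of travel, so I'm handing in.

```bash
python3 -c "
from cell import job_done
print(job_done())"
```

```text
the job is handed in; nothing more can be done
None
```

I pushed the zero button about 3.7 mm down and let it back up. The pen, still in the grip, now holds the racket's red button at about 5 mm (about 4 N); the job is handed in, and I have not seen the verdict.

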